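# Turn the saddle bracket over with the lifter and set it against the fence

### The arm

A 6-joint arm with a two-finger parallel gripper is mounted at the origin on the work surface. World frame = base frame: x ahead of the robot, y to its left, z up, the work surface at z = 0. Lengths are in m, angles in degrees, forces in N, time in s.
With the tool pointing down it reaches from about 0.325 to 0.85 m from the base axis. Payload 15.5 kg.
Tool frame: the origin (TCP) lies midway between the tips of the shut fingers; the grasp point (between the pads) lies 19 mm behind it; y points along the fingers, x is the direction in which the jaws open and shut, and the axes are right-handed (so a half turn about y gives the same grasp; the last joint's range is limited). The gripper opens to 91 mm and grips with 3 to 60 N. Pads are 32 mm wide; open, the fingers measure 118 mm over their backs; the gripper's body (76 mm by 178 mm) begins 60 mm behind the grasp point.
Start: joints at [67.58, 28.281, 77.091, -0, 74.628, -5.472], TCP at [0.182, 0.598, 0.191] pointing down, gripper open.
Joint ranges: [-166.48, 166.48], [-47.26, 123.95], [12.59, 153.08], [-70.14, 250.14], [6.76, 159.57], [-176.63, 176.63]. Speed limits (degrees/s): [108.29, 108.29, 147.25, 172.46, 172.46, 172.46].

### API

Orientations are given as a 3x3 rotation matrix whose columns are the frame's x, y, z axes.
In Python, from bench import ctrl gives the robot as it stands. The module is installed in compiled form; this text tells all that it offers. Calls block until the motion is done:
- ctrl.goto(position, orientation): joint-space move of the TCP to a pose.
- ctrl.move_l(position, vel=0.15, ori=None, contact_N=None): straight line of the TCP; ori=None keeps the orientation; vel is the mean speed in m/s. With contact_N (N) it stops when the force on the tool has changed by that much, and returns True; else False.
- ctrl.movej(angles): joint-space move.
- ctrl.command_gripper(opening): opening from 0.0 (shut) to 1.0 (fully open); the grip force is fixed at half the most; returns when the fingers have stopped.
- ctrl.sleep(seconds).
- ctrl.ik(position, orientation): joint angles nearest the present ones, or None.
- ctrl.read_camera(name): name is "scene" or "top" or "wrist"; returns the picture (420x560x3 uint8, blue, green, red); there is no depth.
- ctrl.camera_params(name): a dict with "fx", "fy", "cx", "cy" (pixels), "D" ([k1, k2, p1, p2, k3] as OpenCV has them; the pictures are not rectified), "pose" (4x4, takes a point from camera to world coordinates); the wrist camera has in their place "T_tool_cam" (4x4, takes a point from camera to tool coordinates, whose origin is the TCP and whose axes are the tool frame's). Camera axes: x right, y up, looking along -z (the intrinsics and any distortion apply to the point x, -y, -z); pixel columns grow to the right and rows downward; lengths in m; the calibration is good to about 2 mm. A picture is of the moment at which its call begins: read the wrist's pose just before it. camera_params takes no time and is no camera call.
A pose or a line that the arm cannot do raises ctrl.MotionError and nothing moves.
- ctrl.sign_off(): hands the job in, once; it reports no verdict.
Readings, each from a call of its own:
- ctrl.current_t(): time.
- ctrl.current_q(): joint angles.
- ctrl.current_dq(): joint speeds.
- ctrl.current_effort(): joint torques, N m.
- ctrl.current_tool_pos(): TCP position.
- ctrl.current_eef_rot(): TCP orientation.
- ctrl.current_contact_force(): force on the tool from outside, world axes, zero at the start.
- ctrl.current_wrist_torque(): the same for the moment, N m.
- ctrl.current_grip_width(): opening from 0.0 (shut) to 1.0 (fully open).
Only numpy, scipy, OpenCV 4.12 (cv2) and the standard library are available. Lean on these libraries where they do the work, as an engineer would, in place of code of your own. Each camera call takes 0.05 s, during which the arm holds its last target.

### The job

The cleaned aluminium bracket stands on its two rails in front of the plywood board. Take the flat lifter by its wooden grip, slide its blade under the bracket's near edge and turn the bracket over so that it lies on the board with its rails up; then push it with the lifter until its edge sits flush along the fence, and lay the lifter back on the middle of its rubber mat, grip up. Touch the bracket with nothing but the lifter and leave the other things alone.

Things in the scene. Friction and masses are not known exactly. Their poses are not given: they have to be found in the camera images.
- bracket: aluminium bracket, 150 to 290 g: plate 70 (x) x 110 (y) x 8 mm on two rails along x at its y ends, 8 wide, 18 high, 70 long. Starts rails down on the bench, 15 to 35 mm before the board, x roughly towards it; the open tunnel between the rails is 94 wide, 18 high. Origin: centre of its underside at the rails' feet; z to the plate, outer face at z = 26 mm. It is turned about its far (+x) edge; then z points down
- board: plywood board fixed to the bench, 95 (x) x 220 (y) x 10 mm, an aluminium fence along its far edge. Origin: centre of its underside, on the bench; x points away from the robot to the fence; front edge at x = -47.5 mm, board's top at z = 10 mm, fence's near face at x = +47.5 mm, fence's top at z = 26 mm
- fence_mid (a point): middle of the fence's near face, at its foot on the board's top
- lifter: lifter, 250 g: flat steel blade 123 x 50 x 3 mm with an upright dark wooden grip near its rear end, 44 (x) x 24 (y) mm, from z = 3 to z = 65 mm. Origin: on the blade's underside below the grip's centre; x along the blade to its tip at x = 95 mm, rear edge at x = -28 mm; z up. Take the grip across y
- lifter_tip (a point): middle of the lifter's front edge, at the underside of the blade
- tool_mat: black rubber mat fixed to the bench, 190 (x) x 90 (y) x 3 mm, to the left or right of the board, where the lifter lies; origin at the centre of its underside
- bit_case: open red bit case fixed to the bench on the other side, 130 x 90 x 40 mm high with its bits; origin at the centre of its underside
- rule: wooden rule, 150 x 26 x 4 mm, lying flat beside the bracket; origin at the centre of its underside
- wrench: steel open-ended wrench about 140 mm long, lying flat on the other side of the bracket; origin under its middle, x along it
- glue: blue plastic bottle, 48 mm across, 130 mm tall, standing; origin at the centre of its base
- jar: glass jar, 64 mm across, 75 mm tall, standing; origin at the centre of its base
There are look-alikes about, which are no part of the job. Several things look just like the tool_mat: the one meant starts nearest to the robot's base.

How it is judged:
By the outcome, as a careful person would: the job done as asked, in the order asked, and still so for the second after the job is handed in, with the robot touching nothing.
It also fails if it takes over 64 s, if anything falls off the work surface, if the arm or the gripper's body presses on something with over 40 N, if the wrist force passes 120 N, or if a joint passes its speed limit or range.

## Working session

There is one attempt and no reset: what is moved stays moved. The work goes in short steps, each a Python script; the robot and the scene stay as the last script left them, time stands still between calls to the robot, and variables do not carry over. Pictures are saved under pics/ and viewed, and the job is handed in when it is done.

```bash
mkdir -p pics
cat > h.py <<'E'
import numpy as np, cv2
from bench import ctrl
def snap(name,fn,crop=None,scale=1):
    im=ctrl.read_camera(name); cv2.imwrite('pics/raw_'+fn+'.png',im)
    return im
def save(im,fn,crop=None,scale=1):
    if crop: im=im[crop[1]:crop[3],crop[0]:crop[2]]
    if scale!=1: im=cv2.resize(im,None,fx=scale,fy=scale,interpolation=cv2.INTER_CUBIC)
    cv2.imwrite('pics/'+fn+'.png',im)
def K(p): return np.array([[p['fx'],0,p['cx']],[0,p['fy'],p['cy']],[0,0,1.]])
def ray(p,uv,pose):
    q=cv2.undistortPoints(np.array([[uv]],float),K(p),np.array(p['D'],float))[0,0]
    d=np.array([q[0],-q[1],-1.]); return pose[:3,:3]@d,pose[:3,3]
def at_z(p,uv,z,pose=None):
    pose=np.array(p['pose']) if pose is None else pose
    d,o=ray(p,uv,pose); return o+d*(z-o[2])/d[2]
def proj(p,P,pose=None):
    pose=np.array(p['pose']) if pose is None else pose
    P=np.atleast_2d(P); c=(P-pose[:3,3])@pose[:3,:3]
    c=c*np.array([1,-1,-1])
    return cv2.projectPoints(c,np.zeros(3),np.zeros(3),K(p),np.array(p['D'],float))[0][:,0]
E
python3 - <<'E'
from h import *
for n in('scene','top','wrist'):
    im=snap(n,n+'0'); p=ctrl.camera_params(n); print(n,{k:np.round(np.array(v),3).tolist() for k,v in p.items()})
print(ctrl.current_t())
print(ctrl.current_tool_pos(), ctrl.current_eef_rot())
E
```

```text
scene {'fx': 456.033, 'fy': 456.033, 'cx': 285.744, 'cy': 214.434, 'D': [0.013, 0.0, 0.0, 0.0, 0.0], 'pose': [[0.379, -0.712, 0.591, 1.246], [0.925, 0.304, -0.226, -0.365], [-0.019, 0.632, 0.775, 0.922], [0.0, 0.0, 0.0, 1.0]]}
top {'fx': 538.615, 'fy': 538.615, 'cx': 278.163, 'cy': 208.808, 'D': [-0.128, 0.0, 0.0, 0.0, 0.0], 'pose': [[0.026, 0.976, -0.217, 0.211], [-1.0, 0.025, -0.008, -0.096], [-0.002, 0.217, 0.976, 1.745], [0.0, 0.0, 0.0, 1.0]]}
wrist {'fx': 329.438, 'fy': 329.438, 'cx': 279.42, 'cy': 207.941, 'D': [0.024, 0.0, 0.0, 0.0, 0.0], 'T_tool_cam': [[1.0, 0.0, 0.001, -0.001], [0.001, 0.252, -0.968, -0.193], [-0.001, 0.968, 0.252, 0.071], [0.0, 0.0, 0.0, 1.0]]}
0.15
[0.1820958  0.59758213 0.19098836] [[ 2.91555826e-01 -3.47009086e-04 -9.56553752e-01]
 [ 9.56553414e-01 -8.09801077e-04  2.91556017e-01]
 [-8.75790845e-04 -9.99999612e-01  9.58305042e-05]]
```

View pics/raw_scene0.png

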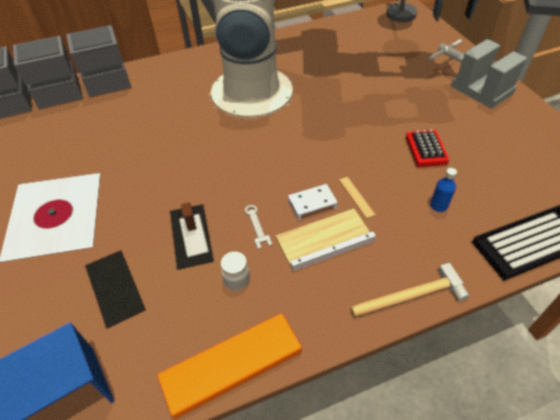

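View pics/raw_top0.png

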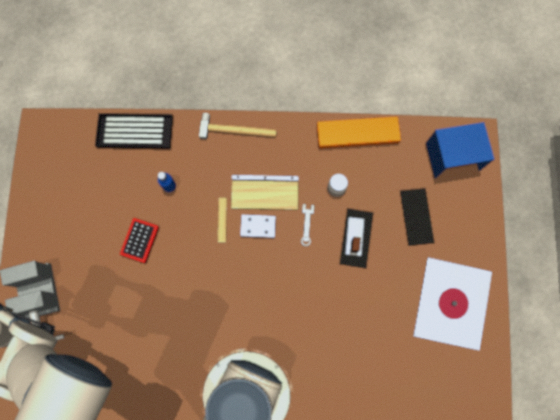

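View pics/raw_wrist0.png

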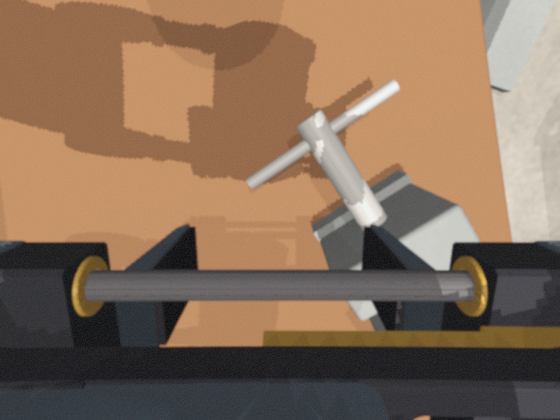

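The top view shows two black mats, A at about (356,238) with the lifter on it and B at about (417,217), with the base at about (247,395). A is nearer the base and holds the lifter, so A should be the one meant. I'll enlarge it to check.

Run:
```python
import cv2
from h import save
t=cv2.imread('pics/raw_top0.png');s=cv2.imread('pics/raw_scene0.png')
save(t,'t_mat',(300,170,440,275),5.5)
save(t,'t_br',(210,165,310,255),6.5)
save(s,'s_l',(150,180,290,285),5.5)
save(s,'s_br',(270,170,390,270),6)
```

```text
(no output)
```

View pics/t_mat.png

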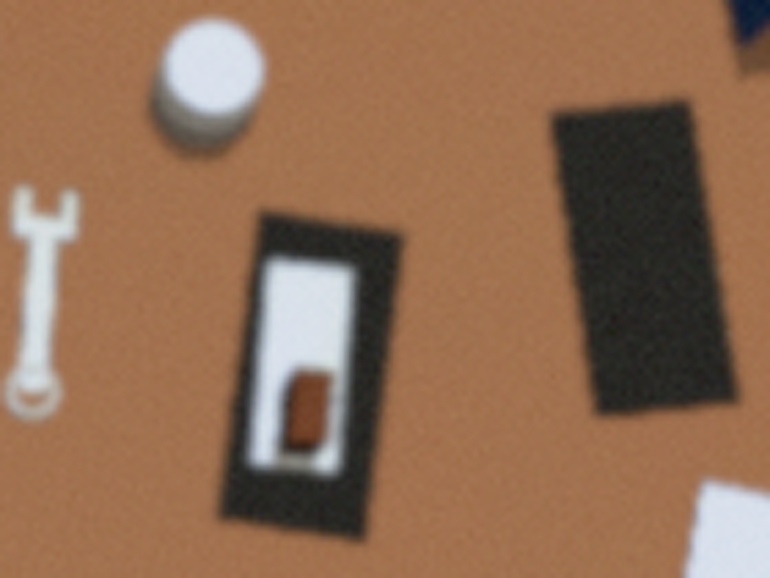

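View pics/t_br.png

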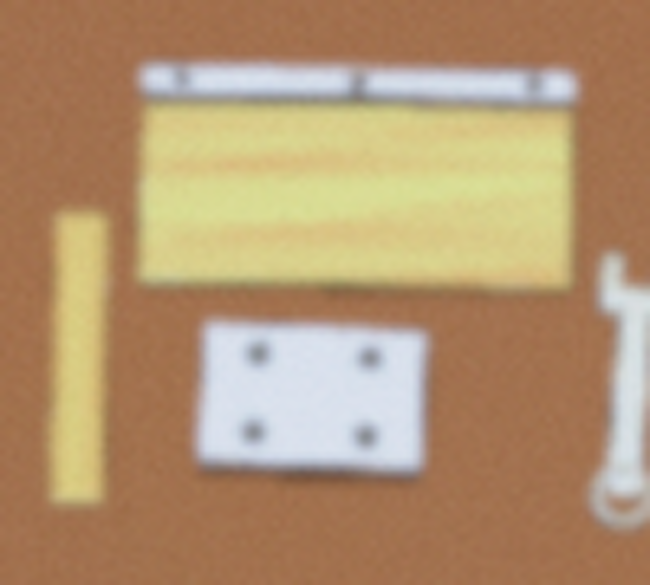

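View pics/s_l.png

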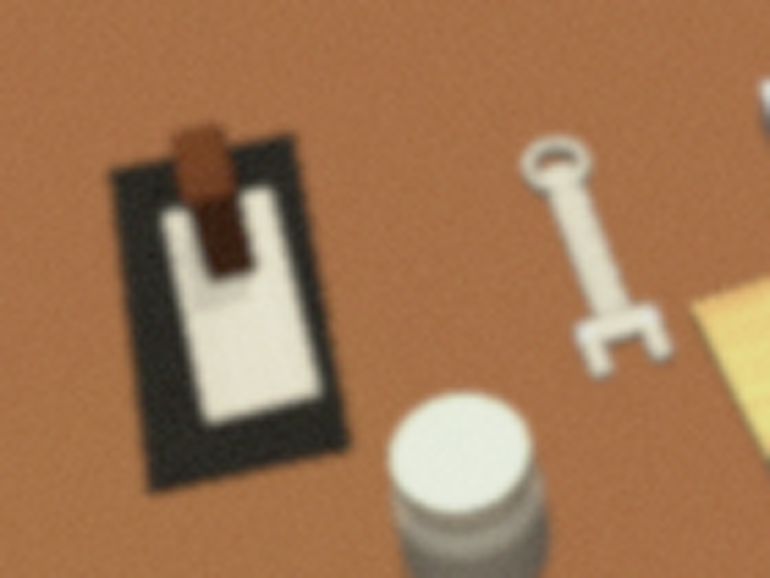

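View pics/s_br.png

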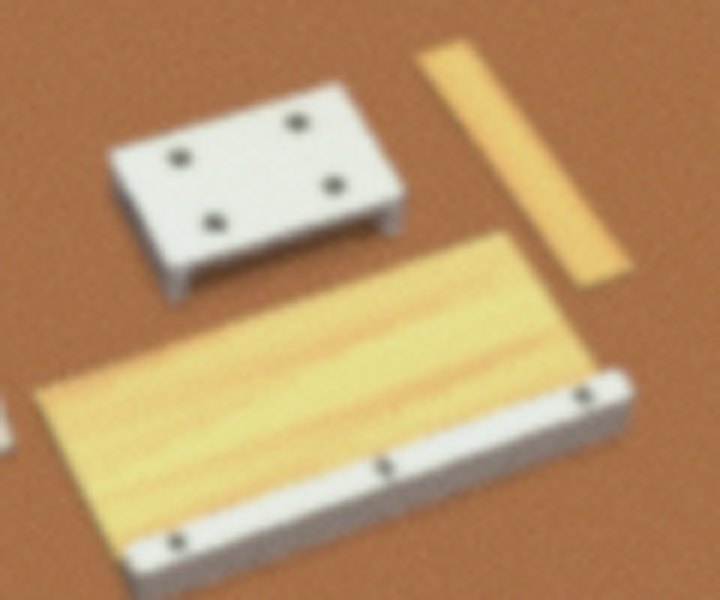

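Mat A is confirmed: it is nearer the base, and the blade and brown grip sit on it. I'll compute rough poses from both fixed cameras.

Run:
```python
from h import *
pt=ctrl.camera_params('top');ps=ctrl.camera_params('scene')
def T(l,z,o,s,p): return np.array([at_z(p,(o[0]+u/s,o[1]+v/s),z) for u,v in l])
def rep(n,c): print(n,'ctr',np.round(c.mean(0)*1000,1),'sides',np.round(np.linalg.norm(np.roll(c,-1,0)-c,axis=1)*1000,1)); print(np.round(c[:,:2]*1000,1).tolist())
a=dict(o=(300,170),s=5.5,p=pt)
rep('mat',T([(260,213),(403,235),(365,540),(218,518)],.003,**a))
rep('blade',T([(265,258),(356,266),(340,476),(247,466)],.006,**a))
rep('griptop',T([(303,370),(332,372),(324,448),(294,446)],.068,**a))
b=dict(o=(210,165),s=6.5,p=pt)
rep('brk',T([(205,321),(428,332),(424,470),(197,463)],.026,**b))
rep('board',T([(145,103),(572,108),(572,290),(139,284)],.010,**b))
rep('rule',T([(55,212),(107,212),(103,503),(50,503)],.004,**b))
c=dict(o=(150,180),s=5.5,p=ps)
rep('s mat',T([(110,170),(293,136),(350,447),(150,492)],.003,**c))
rep('s bladetip',T([(320,394),(207,424)],.006,**c))
rep('s blade rear?',T([(160,208),(272,186)],.006,**c))
d=dict(o=(270,170),s=6,p=ps)
rep('s brk',T([(110,152),(338,82),(404,188),(176,266)],.026,**d))
rep('s board',T([(35,392),(505,232),(600,373)],.010,**d))
```

```text
mat ctr [ 506.8 -342.7    3. ] sides [ 87.4 186.6  87.9 186.9]
[[605.0, -311.7], [593.6, -398.4], [408.7, -373.9], [419.8, -286.7]]
blade ctr [ 511.7 -336.4    6. ] sides [ 55.  127.6  55.5 126.5]
[[576.7, -314.3], [573.2, -369.2], [446.0, -358.7], [450.8, -303.5]]
griptop ctr [ 476.  -334.2   68. ] sides [16.8 44.4 17.2 44.5]
[[498.5, -328.3], [497.7, -345.1], [453.6, -340.2], [454.3, -323.0]]
brk ctr [535.2 -19.3  26. ] sides [112.1  70.1 113.1  72.3]
[[572.2, 36.5], [569.4, -75.6], [499.3, -75.5], [499.9, 37.6]]
board ctr [642.9 -37.2  10. ] sides [219.6  95.7 220.   95.4]
[[689.3, 73.3], [692.1, -146.3], [596.4, -147.9], [594.0, 72.1]]
rule ctr [557.  101.7   4. ] sides [ 26.7 150.8  26.8 150.8]
[[632.0, 117.5], [632.6, 90.8], [482.0, 85.9], [481.2, 112.6]]
s mat ctr [ 513.9 -342.4    3. ] sides [ 87.8 185.3  87.3 187.5]
[[414.7, -372.8], [428.5, -286.2], [612.0, -312.0], [600.4, -398.5]]
s bladetip ctr [ 579.8 -341.6    6. ] sides [50.5 50.5]
[[581.8, -316.4], [577.8, -366.8]]
s blade rear? ctr [ 453.5 -330.3    6. ] sides [52.9 52.9]
[[449.7, -356.4], [457.4, -304.1]]
s brk ctr [541.1 -18.3  26. ] sides [109.5  67.7 107.7  70.5]
[[505.8, -73.1], [507.3, 36.4], [575.0, 35.6], [576.2, -72.0]]
s board ctr [630.7  -1.1  10. ] sides [219.   83.3 234.6]
[[603.3, -147.3], [602.8, 71.7], [686.0, 72.3]]
```

```bash
cat >> h.py <<'E'
def Rl(yaw,pitch=0.):
    """lifter orientation: yaw deg about z, pitch deg nose-up"""
    from scipy.spatial.transform import Rotation as R
    return R.from_euler('ZY',[yaw,-pitch],degrees=True).as_matrix()
def tool(L,flip=1):
    """tool R from lifter R: tool x=-Ly, y=-Lz, z=+Lx"""
    return np.column_stack([-L[:,1],-L[:,2],L[:,0]])
def wpose():
    T=np.eye(4);T[:3,:3]=ctrl.current_eef_rot();T[:3,3]=ctrl.current_tool_pos()
    return T@np.array(ctrl.camera_params('wrist')['T_tool_cam'])
E
python3 - <<'E'
from h import *
R=tool(Rl(-5))
print(ctrl.ik([.478,-.334,.22],R), ctrl.ik([.38,-.02,.05],tool(Rl(0))))
ctrl.goto([.478,-.334,.22],R)
W=wpose();np.save('W1.npy',W);im=snap('wrist','w1');print(ctrl.current_t(),ctrl.current_tool_pos(),ctrl.current_q())
E
```

```text
[-4.08100056e+01  2.33722991e+01  8.09402353e+01 -2.54444375e-14
  7.56874656e+01  5.41899944e+01] [-1.20238593e+01  2.36358400e+01  1.19458028e+02 -2.54444375e-14
  3.69061322e+01  7.79761407e+01]
3.6083 [ 0.47830273 -0.33352884  0.21999306] [-4.07583233e+01  2.33721616e+01  8.09416262e+01  4.92748582e-03
  7.56890953e+01  5.41854158e+01]
```

View pics/raw_w1.png

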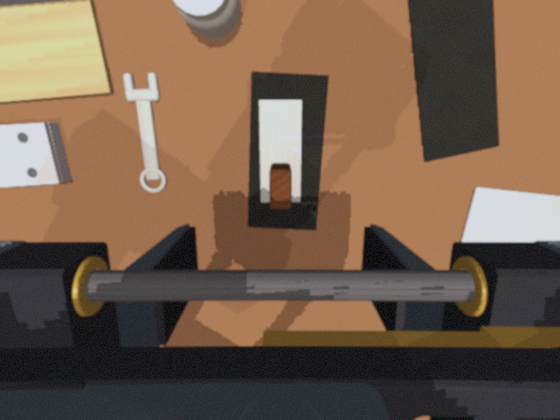

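Run:
```python
import cv2
from h import save
w=cv2.imread('pics/raw_w1.png')
save(w,'w1c',(235,60,340,240),3.3)
save(w,'w1b',(0,0,120,200),3)
```

```text
(no output)
```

View pics/w1c.png

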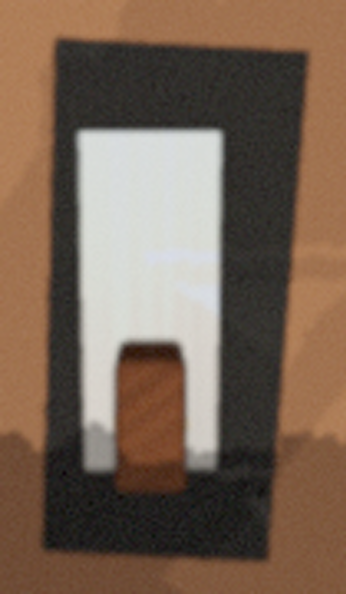

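View pics/w1b.png

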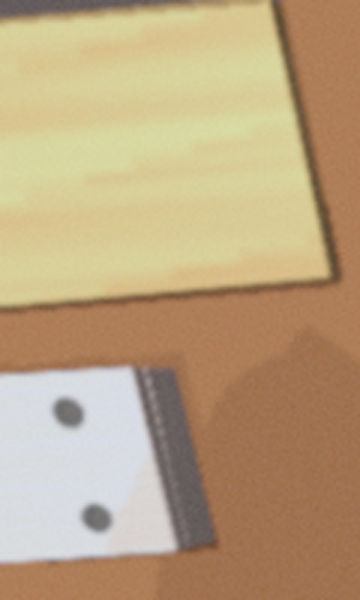

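Run:
```python
from h import *
W=np.load('W1.npy');p=ctrl.camera_params('wrist')
def T(l,z,o,s): return np.array([at_z(p,(o[0]+u/s,o[1]+v/s),z,W) for u,v in l])
def rep(n,c): print(n,'ctr',np.round(c.mean(0)*1000,1),'sides',np.round(np.linalg.norm(np.roll(c,-1,0)-c,axis=1)*1000,1)); print(np.round(c[:,:2]*1000,1).tolist())
a=dict(o=(235,60),s=3.3)
rep('mat',T([(57,41),(308,52),(268,558),(44,550)],.003,**a))
rep('blade',T([(77,130),(222,130),(217,470),(84,472)],.006,**a))
rep('griptop',T([(118,358),(183,358),(186,492),(118,492)],.068,**a))
rep('board corner',T([(275,0),(338,279),(0,306)],.010,o=(0,0),s=3))
rep('brk right side',T([(135,368),(180,549)],.026,o=(0,0),s=3))
rep('brk feet',T([(175,368),(215,544)],.0,o=(0,0),s=3))
```

```text
mat ctr [ 507.7 -345.5    3. ] sides [ 88.3 187.3  88.8 187.6]
[[606.2, -314.3], [594.9, -401.9], [409.3, -377.0], [420.3, -288.9]]
blade ctr [ 511.6 -338.9    6. ] sides [ 51.6 124.4  51.3 125.1]
[[576.0, -318.4], [571.5, -369.8], [447.6, -359.3], [451.3, -308.1]]
griptop ctr [ 479.3 -336.3   68. ] sides [20.7 44.1 22.3 44.1]
[[502.2, -327.6], [500.4, -348.2], [456.3, -345.7], [458.3, -323.5]]
board corner ctr [ 627.8 -109.2   10. ] sides [ 94.  129.  158.6]
[[690.4, -151.4], [596.5, -152.6], [596.6, -23.5]]
brk right side ctr [535.  -77.8  26. ] sides [68.8 68.8]
[[569.4, -78.3], [500.6, -77.2]]
brk feet ctr [534.  -75.4   0. ] sides [71.3 71.3]
[[569.6, -76.4], [498.3, -74.4]]
```

Run:
```python
from h import *
R=tool(Rl(-4.9))
ctrl.goto([.4785,-.336,.10],R)
ctrl.move_l([.4785,-.336,.0275],vel=.12,contact_N=8)
print(ctrl.current_tool_pos(),ctrl.current_contact_force())
ctrl.command_gripper(0.0)
print(ctrl.current_grip_width()*91,ctrl.current_contact_force())
ctrl.move_l([.4785,-.336,.12],vel=.12)
print(ctrl.current_contact_force(),ctrl.current_wrist_torque())
W=wpose();np.save('W2.npy',W);im=snap('wrist','w2');save(im,'w2v',None,1.4);print(ctrl.current_t(),ctrl.current_tool_pos())
snap('scene','s2')
```

```text
[ 0.4790822  -0.33648065  0.02851282] [ 0.37121501 -0.83308964  0.33148557]
23.643139257209057 [-0.18680788 -0.11805452  0.05797339]
[-0.51412121  0.13582379 -2.91256699] [-0.01489205  0.21918076  0.01693743]
6.9167 [ 0.4780545  -0.33563084  0.11914802]
```

View pics/w2v.png

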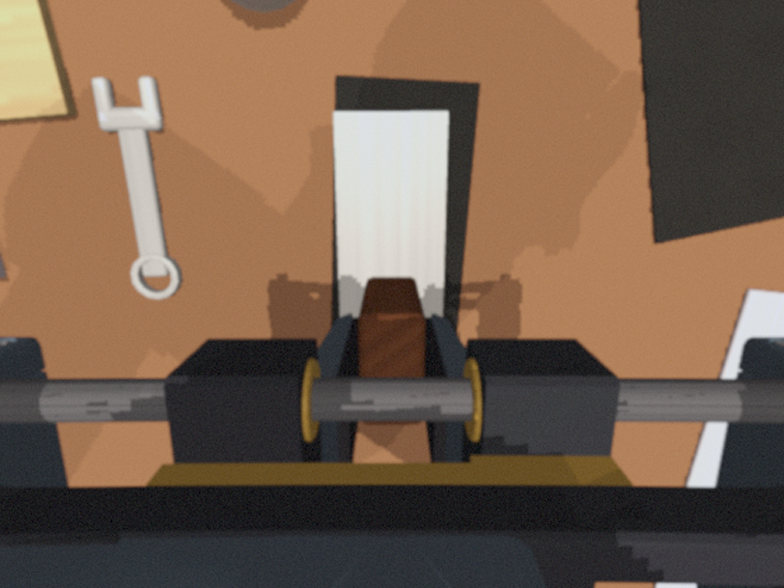

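```bash
python3 - <<'E'
from h import *
W=np.load('W2.npy');p=ctrl.camera_params('wrist')
tp=np.array([0.4780545,-0.33563084,0.11914802]);R=ctrl.current_eef_rot()
print(np.round(R,3), ctrl.current_tool_pos())
for uv in [(333,111),(448,111),(338,312),(444,312)]:
    P=at_z(p,(uv[0]/1.4,uv[1]/1.4),tp[2]-.0225,W); print(np.round((P-tp)@R*1000,1))
E
python3 - <<'E'
import cv2
from h import save
save(cv2.imread('pics/raw_s2.png'),'s2c',(140,130,290,270),4.2)
E
```

```text
[[-0.085 -0.001  0.996]
 [-0.996  0.001 -0.085]
 [-0.001 -1.    -0.001]] [ 0.47807383 -0.33564795  0.11912383]
[-24.3  22.4  95.4]
[26.  22.4 95.4]
[-24.9  22.5   3.5]
[26.9 22.5  3.4]
```

View pics/s2c.png

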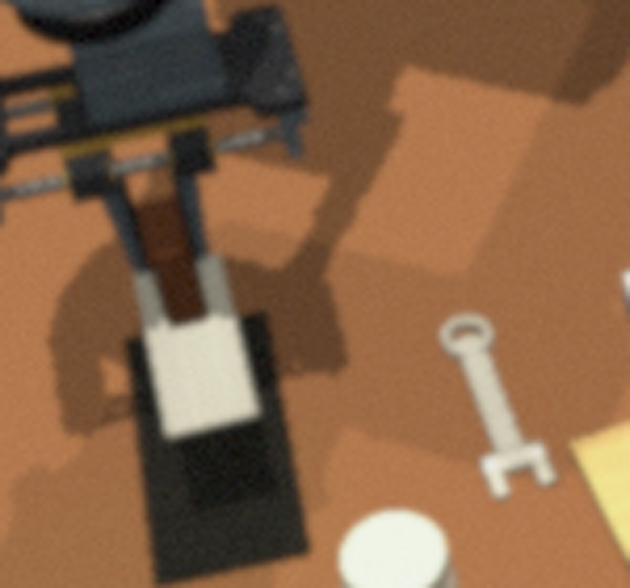

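Run:
```python
from h import *
R=tool(Rl(-.5))
ctrl.goto([.46,-.14,.25],R); ctrl.sleep(.2)
W=wpose();np.save('W3.npy',W);im=snap('wrist','w3');save(im,'w3c',(80,0,340,190),3);print(ctrl.current_t(),ctrl.current_tool_pos())
```

```text
8.15 [ 0.45992066 -0.14072753  0.24923026]
```

View pics/w3c.png

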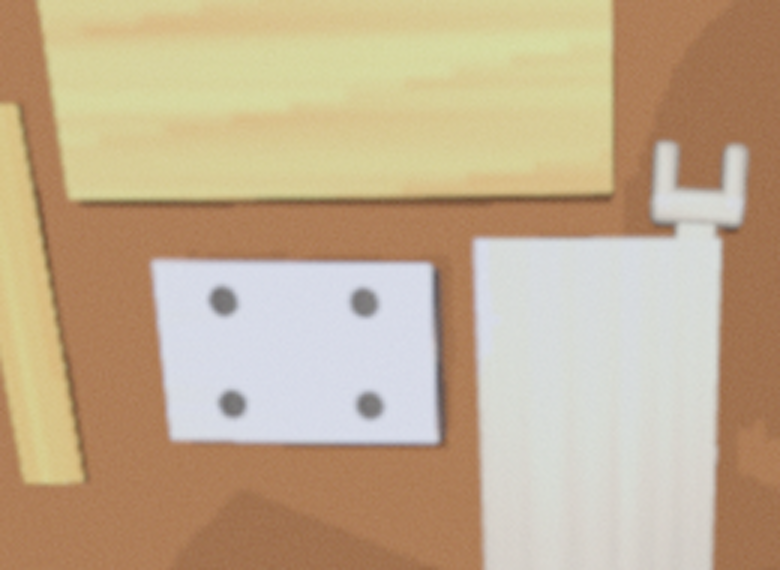

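Run:
```python
from h import *
W=np.load('W3.npy');p=ctrl.camera_params('wrist')
def T(l,z,o=(80,0),s=3): return np.array([at_z(p,(o[0]+u/s,o[1]+v/s),z,W) for u,v in l])
def rep(n,c): print(n,'ctr',np.round(c.mean(0)*1000,1),'sides',np.round(np.linalg.norm(np.roll(c,-1,0)-c,axis=1)*1000,1)); print(np.round(c[:,:2]*1000,1).tolist())
rep('brk',T([(152,261),(432,263),(441,443),(170,441)],.026))
rep('holes',T([(223,302),(364,303),(369,405),(232,404)],.026))
rep('board front',T([(69,201),(612,194)],.010))
rep('blade tip',T([(474,239),(721,239)],.249-.0225))
```

```text
brk ctr [535.6 -21.7  26. ] sides [110.1  70.1 111.7  69.8]
[[571.3, 32.8], [569.9, -77.3], [499.7, -77.1], [501.5, 34.5]]
holes ctr [535.6 -20.8  26. ] sides [56.  39.7 55.9 39.6]
[[555.8, 6.8], [555.1, -49.3], [515.4, -48.4], [516.2, 7.5]]
board front ctr [596.2 -39.6  10. ] sides [218.6 218.6]
[[595.5, 69.7], [596.9, -148.9]]
blade tip ctr [ 554.9 -142.7  226.5] sides [50.4 50.4]
[[555.2, -117.5], [554.7, -167.9]]
```

```bash
python3 - <<'E'
from h import *
R=tool(Rl(-.6)); y=-.0205
ctrl.goto([.38,y,.10],R)
ctrl.move_l([.38,y,.0315],vel=.12)
f0=ctrl.current_contact_force(); print(ctrl.current_tool_pos(),f0)
print(ctrl.move_l([.4556,y,.0315],vel=.1,contact_N=6),ctrl.current_tool_pos(),ctrl.current_contact_force()-f0)
W=wpose();np.save('W4.npy',W);im=snap('wrist','w4');save(im,'w4v',None,1.4)
snap('scene','s4');print(ctrl.current_t())
E
python3 - <<'E'
import cv2
from h import save
save(cv2.imread('pics/raw_s4.png'),'s4c',(220,110,390,270),3.7)
E
```

```text
[ 0.38077106 -0.0208946   0.03198651] [-0.74415515  0.05882576 -1.12862854]
False [ 0.45480944 -0.02039118  0.03146975] [ 1.02604664 -0.31337679 -0.29897688]
10.7167
```

View pics/w4v.png

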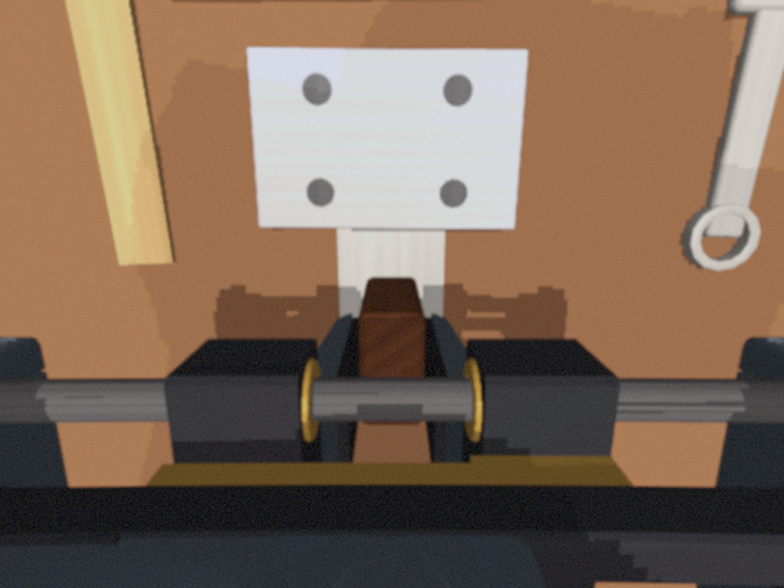

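View pics/s4c.png

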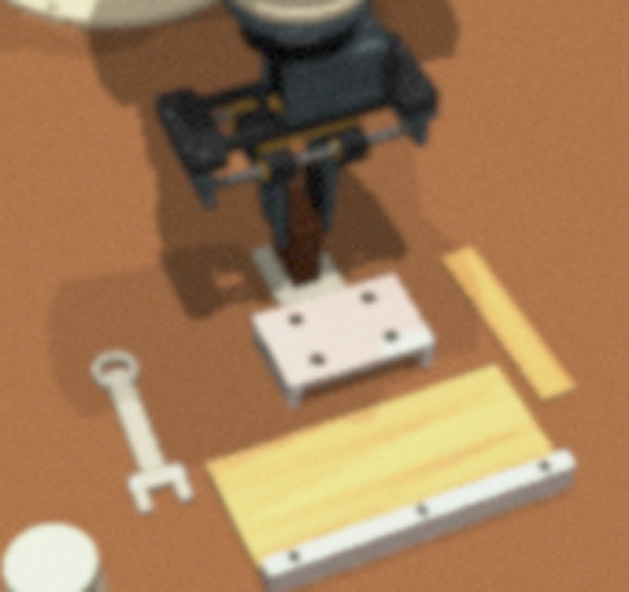

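The blade is in the tunnel and centred. Next I'll lift slightly, carry the bracket 8 mm towards the board, and set it down.

```bash
python3 - <<'E'
from h import *
W=np.load('W4.npy');p=ctrl.camera_params('wrist')
print([np.round(at_z(p,(u/1.4,v/1.4),.026,W)*1000,1).tolist() for u,v in [(248,48),(527,50),(515,229),(260,228)]])
y=-.0205
f0=ctrl.current_contact_force()
for z in (.040,.0455,.048):
    ctrl.move_l([.4556,y,z],vel=.05); print(ctrl.current_tool_pos(),np.round(ctrl.current_contact_force()-f0,2),np.round(ctrl.current_wrist_torque(),3))
W=wpose();im=snap('wrist','w5');save(im,'w5v',(100,0,460,240),2.1)
snap('scene','s5');np.save('W5.npy',W)
E
python3 - <<'E'
import cv2
from h import save
save(cv2.imread('pics/raw_s5.png'),'s5c',(220,110,390,270),3.7)
E
```

```text
[[571.3, 33.0, 26.0], [569.5, -75.5, 26.0], [500.1, -75.0, 26.0], [501.7, 34.4, 26.0]]
[ 0.45569222 -0.02053603  0.04039973] [ 0.42 -1.46 -1.27] [-0.05   0.372 -0.017]
[ 0.45577357 -0.02052751  0.04578559] [ 0.72 -1.09 -1.95] [-0.075  0.425  0.042]
[ 0.45565995 -0.0204899   0.04806615] [ 0.22 -0.88 -1.43] [-0.054  0.363  0.022]
```

View pics/w5v.png

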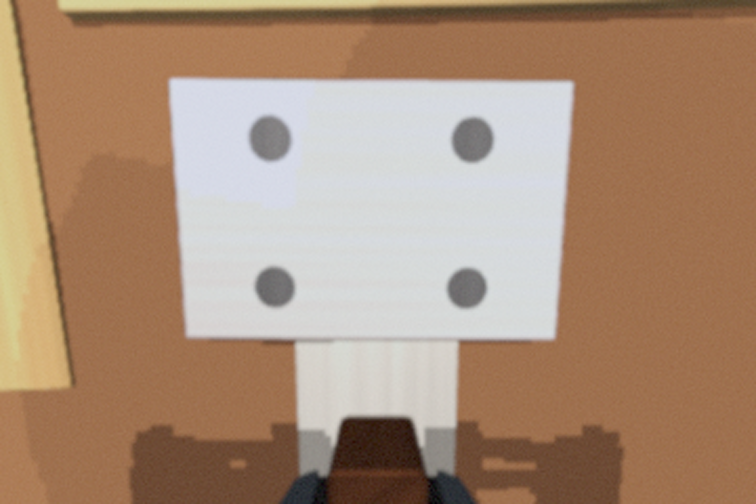

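View pics/s5c.png

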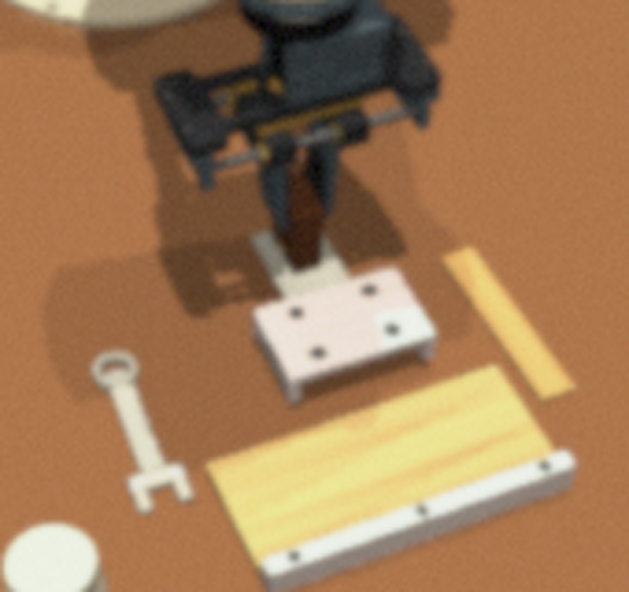

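Run:
```python
from h import *
y=-.0205
ctrl.move_l([.4556,y,.051],vel=.05)
ctrl.move_l([.4636,y,.051],vel=.04)
print(np.round(ctrl.current_contact_force(),2))
ctrl.move_l([.4636,y,.0315],vel=.06)
ctrl.sleep(.1)
W=wpose();im=snap('wrist','w6');save(im,'w6v',(100,0,460,240),2.1);np.save('W6.npy',W);print(ctrl.current_t(),ctrl.current_tool_pos())
```

```text
[-0.42  0.47 -4.44]
12.8667 [ 0.46376019 -0.02052761  0.03167356]
```

View pics/w6v.png

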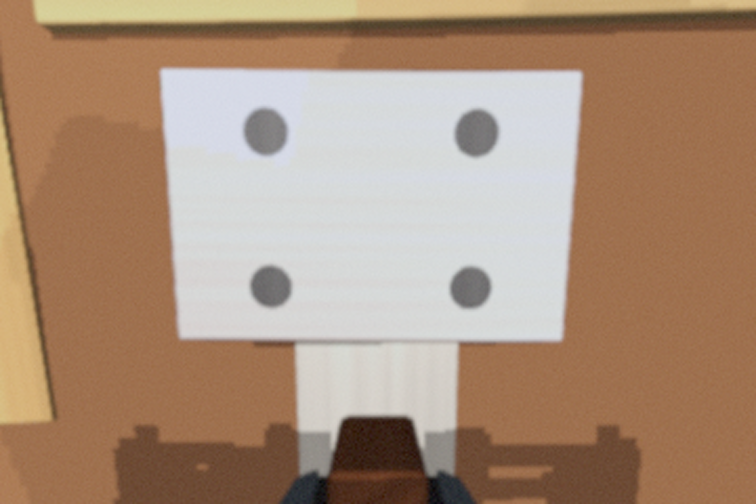

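Run:
```python
from h import *
W=np.load('W6.npy');p=ctrl.camera_params('wrist')
f=lambda l,z:np.array([at_z(p,(100+u/2.1,v/2.1),z,W)*1000 for u,v in l])
for z in(.026,.035):
  c=f([(162,69),(581,72),(562,340),(179,339)],z); print(np.round(c,1).tolist(),np.round(np.linalg.norm(np.roll(c,-1,0)-c,axis=1),1))
print(np.round(f([(265,132),(477,133),(470,288),(271,287)],.026),1).tolist())
print(np.round(f([(38,22),(756,10)],.010),1).tolist())
print(ctrl.current_contact_force(),ctrl.current_wrist_torque())
```

```text
[[581.0, 32.8, 26.0], [579.1, -75.7, 26.0], [510.0, -75.0, 26.0], [511.5, 34.5, 26.0]] [108.6  69.1 109.5  69.5]
[[578.8, 30.4, 35.0], [577.1, -73.3, 35.0], [511.1, -72.6, 35.0], [512.5, 32.0, 35.0]] [103.7  66.  104.5  66.4]
[[565.8, 7.1, 26.0], [565.0, -49.2, 26.0], [524.9, -48.3, 26.0], [525.8, 7.5, 26.0]]
[[596.4, 70.0, 10.0], [597.1, -126.5, 10.0]]
[ 0.45092403 -0.20630668 -2.80195175] [-0.09453494  0.24208064 -0.04061319]
```

```bash
cat >> h.py <<'E'
def tcp_for(theta,xt,Px,y,lift=0.):
    t=np.radians(theta);a,b=xt-.035,.018
    X=Px+a*np.cos(t)+b*np.sin(t);Z=-a*np.sin(t)+b*np.cos(t)
    return [X-.095,y,Z+.0225+lift]
E
python3 - <<'E'
from h import *
y=-.0205;Px=.5803
ctrl.move_l([.4454,y,.0315],vel=.08)
for th in (0,10,20,30,40):
    c=tcp_for(th,-.005-.019*th/85,Px,y); ctrl.move_l(c,vel=.07)
    print(th,np.round(c,4),np.round(ctrl.current_tool_pos(),4),np.round(ctrl.current_contact_force(),2))
snap('scene','s7');im=snap('wrist','w7');save(im,'w7v',(60,0,500,260),1.8);print(ctrl.current_t())
save(cv2.imread('pics/raw_s7.png'),'s7c',(230,130,390,270),4.2)
E
```

```text
0 [ 0.4453 -0.0205  0.0405] [ 0.446  -0.0206  0.0408] [ 0.5   0.24 -3.86]
10 [ 0.4468 -0.0205  0.0476] [ 0.4472 -0.0206  0.0476] [-1.06  0.67 -3.77]
20 [ 0.4497 -0.0205  0.0546] [ 0.4499 -0.0205  0.0546] [ 0.45 -0.06 -3.93]
30 [ 0.4539 -0.0205  0.0614] [ 0.4541 -0.0205  0.0614] [ 0.08 -0.78 -2.64]
40 [ 0.4594 -0.0205  0.0677] [ 0.4597 -0.0206  0.0677] [-0.27 -0.24 -1.8 ]
14.6583
```

View pics/w7v.png

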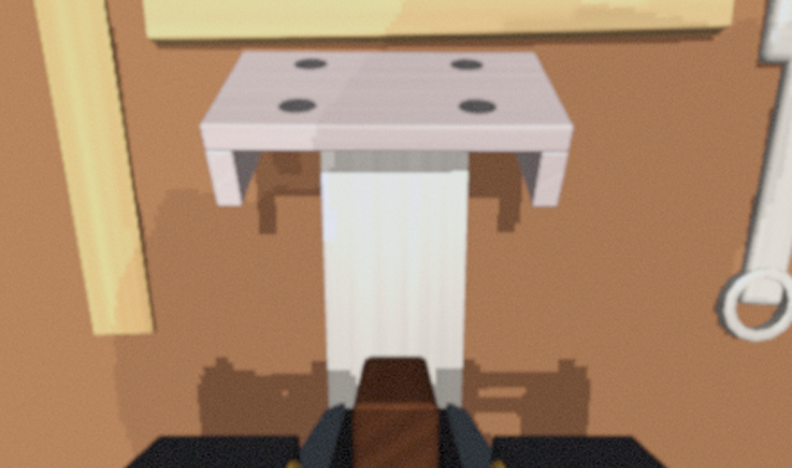

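View pics/s7c.png

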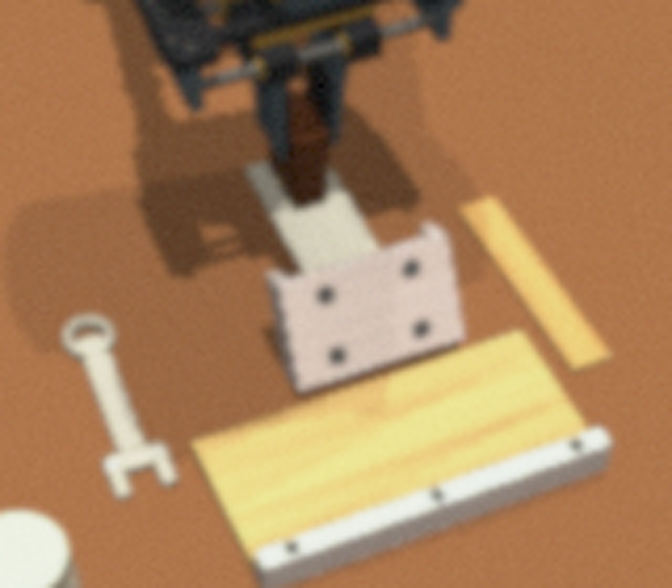

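Run:
```python
from h import *
y=-.0205;Px=.5803
for th in (50,60,70):
    c=tcp_for(th,-.005-.019*th/85,Px,y); ctrl.move_l(c,vel=.07)
    print(th,np.round(c,4),np.round(ctrl.current_tool_pos(),4),np.round(ctrl.current_contact_force(),2))
snap('scene','s8');im=snap('wrist','w8');save(im,'w8v',(60,0,500,260),1.8);print(ctrl.current_t())
save(cv2.imread('pics/raw_s8.png'),'s8c',(230,130,390,270),4.2)
```

```text
50 [ 0.4662 -0.0205  0.0733] [ 0.4665 -0.0206  0.0733] [-0.71 -0.11 -2.14]
60 [ 0.4742 -0.0205  0.0778] [ 0.4745 -0.0205  0.0778] [ 0.33  0.65 -2.97]
70 [ 0.4832 -0.0205  0.0809] [ 0.4834 -0.0205  0.0809] [-1.06 -0.42 -3.25]
15.6
```

View pics/w8v.png

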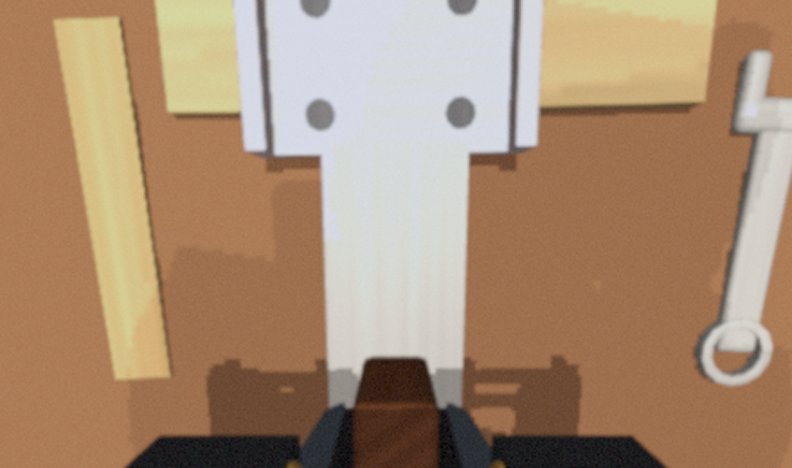

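View pics/s8c.png

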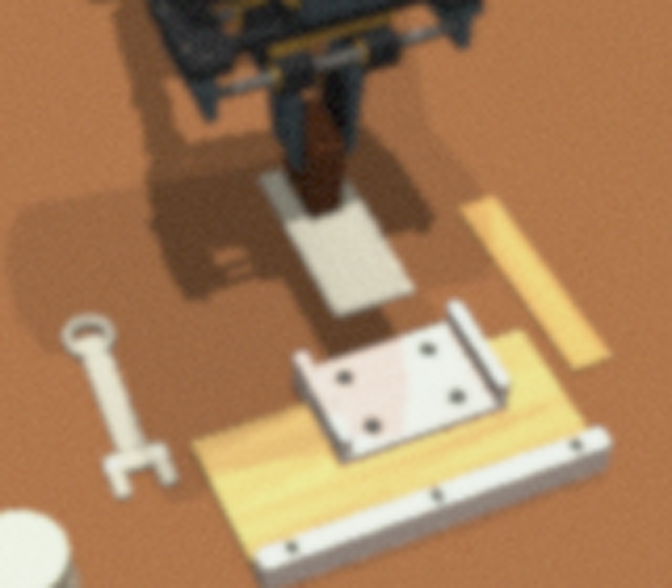

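The bracket has already tipped over. It lies rails up on the board with its near end slightly over the front edge. I'll back off and measure.

Run:
```python
from h import *
y=-.0205;R=tool(Rl(-.3))
ctrl.move_l([.44,-.0205,.13],vel=.15,ori=R);ctrl.sleep(.15)
W=wpose();np.save('W9.npy',W);im=snap('wrist','w9');save(im,'w9v',(100,0,460,240),2.1);print(ctrl.current_t(),ctrl.current_tool_pos())
```

```text
16.3833 [ 0.44015849 -0.02049325  0.12935948]
```

View pics/w9v.png

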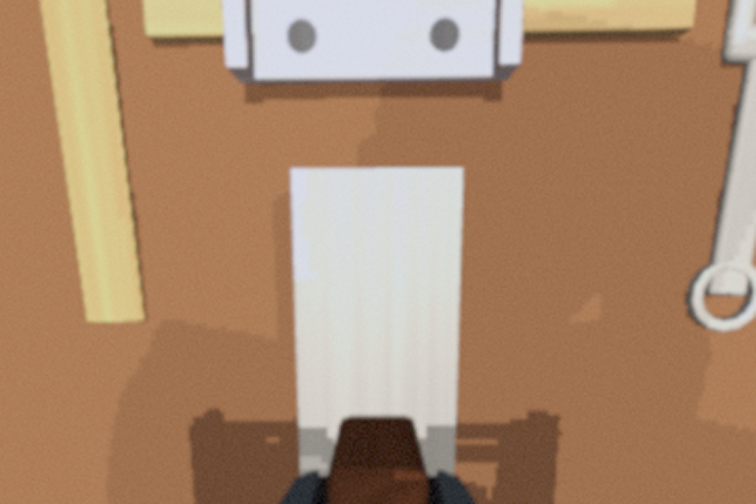

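Run:
```python
from h import *
W=np.load('W9.npy');p=ctrl.camera_params('wrist')
f=lambda l,z:np.round(np.array([at_z(p,(100+u/2.1,v/2.1),z,W)*1000 for u,v in l]),1).tolist()
print('near edge',f([(254,80),(492,78)],.018),'rail tops',f([(223,67),(521,66)],.036))
print('board',f([(150,38),(690,30)],.010))
tp=ctrl.current_tool_pos()
print('tip',f([(290,168),(463,168)],tp[2]-.0225),tp)
```

```text
near edge [[578.3, 26.6, 18.0], [578.4, -68.3, 18.0]] rail tops [[578.6, 35.0, 36.0], [578.3, -76.2, 36.0]]
board [[595.3, 68.8, 10.0], [596.6, -148.0, 10.0]]
tip [[535.3, 3.3, 106.9], [535.0, -47.2, 106.9]] [ 0.44015849 -0.02049325  0.12935948]
```

Run:
```python
from h import *
y=-.0207;R=tool(Rl(.35))
ctrl.move_l([.44,y,.039],vel=.15,ori=R)
print(ctrl.move_l([.50,y,.039],vel=.05,contact_N=8),ctrl.current_tool_pos(),ctrl.current_contact_force())
print(ctrl.move_l([.531,y,.039],vel=.03,contact_N=8),ctrl.current_tool_pos(),ctrl.current_contact_force())
W=wpose();np.save('W10.npy',W);im=snap('wrist','w10');save(im,'w10v',(100,0,460,240),2.1);snap('scene','s10');print(ctrl.current_t())
save(cv2.imread('pics/raw_s10.png'),'s10c',(250,170,390,275),5.4)
```

```text
False [ 0.49983692 -0.02069889  0.03901766] [ 0.72679057 -0.30791487 -1.97021099]
True [ 0.52656343 -0.02060426  0.03853601] [ 0.52289162  0.15450325 -2.1083061 ]
19.4333
```

View pics/w10v.png

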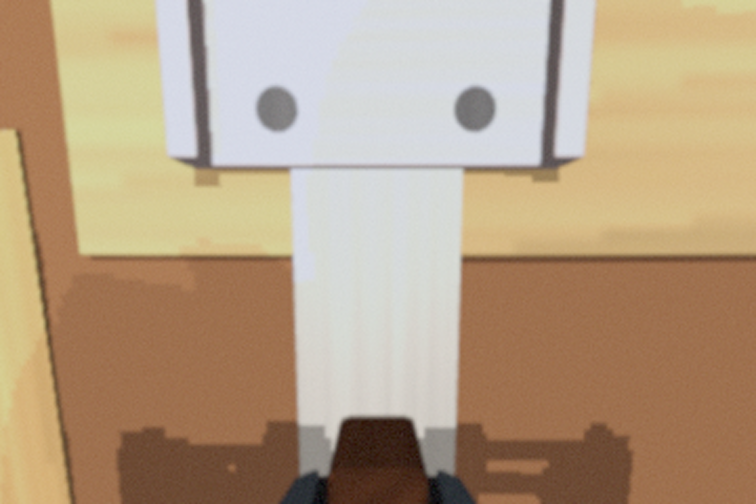

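View pics/s10c.png

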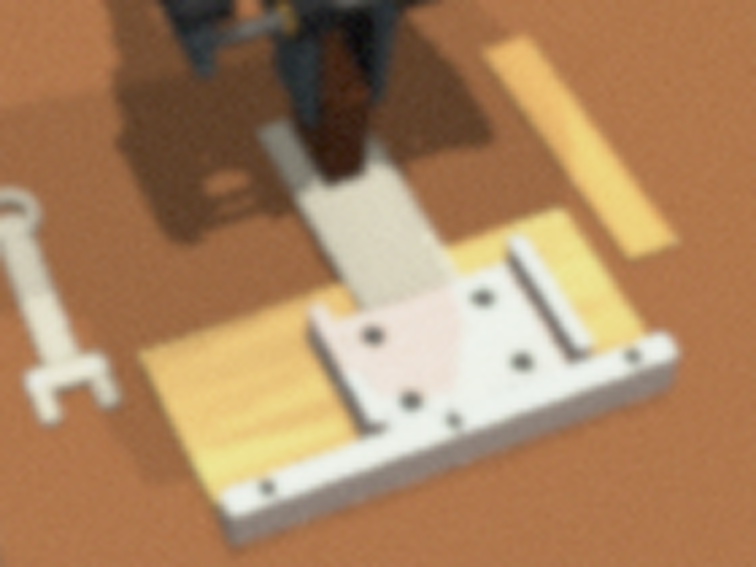

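Run:
```python
from h import *
y=-.0207
print(ctrl.move_l([.532,y,.039],vel=.03,contact_N=18),ctrl.current_tool_pos(),ctrl.current_contact_force())
ctrl.sleep(.2);print(ctrl.current_contact_force())
ctrl.move_l([.515,y,.039],vel=.06)
R=tool(Rl(0))
ctrl.move_l([.515,-.0207,.18],vel=.2)
ctrl.move_l([.535,-.14,.25],vel=.2);ctrl.sleep(.2)
W=wpose();np.save('W11.npy',W);im=snap('wrist','w11');save(im,'w11v',(60,0,320,200),3);print(ctrl.current_t(),ctrl.current_tool_pos())
snap('scene','s11');save(cv2.imread('pics/raw_s11.png'),'s11c',(250,170,390,275),5.4)
```

```text
True [ 0.52691637 -0.02034685  0.03799307] [ 0.38439551  0.01909416 -3.08529751]
[-0.62046693  0.58393694 -2.0146719 ]
22.1417 [ 0.53478089 -0.13919728  0.24962439]
```

View pics/w11v.png

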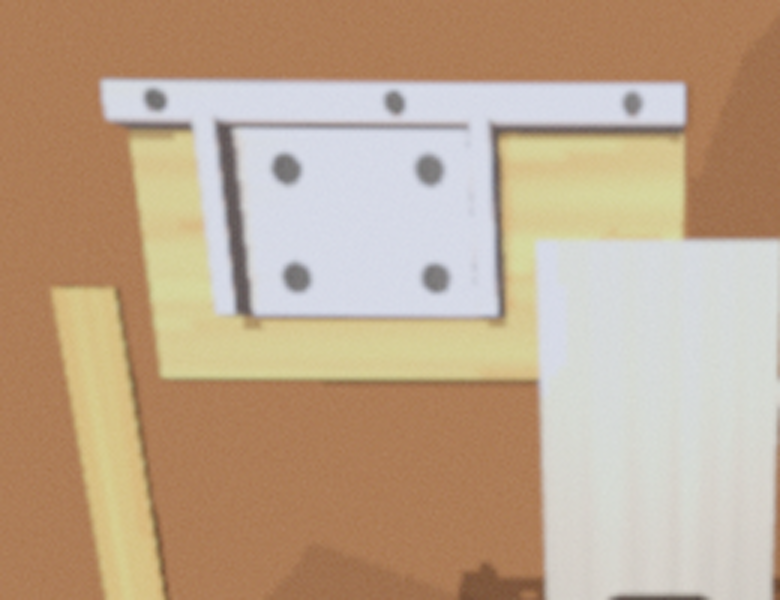

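View pics/s11c.png

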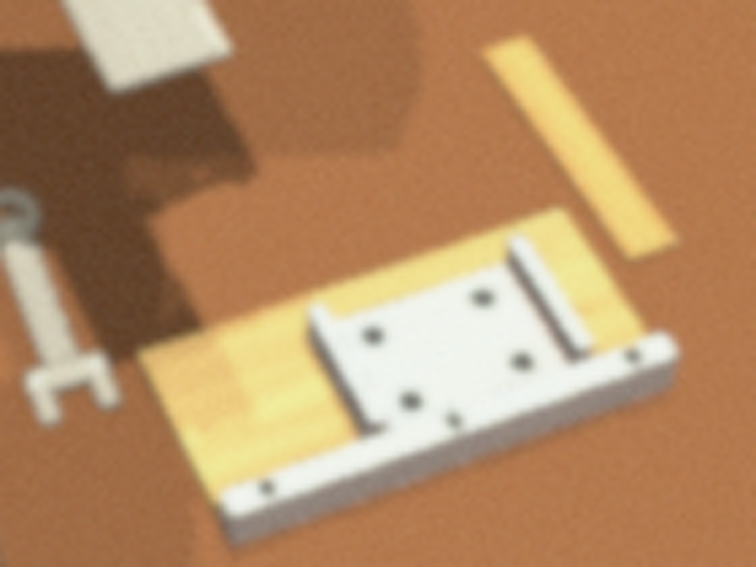

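Run:
```python
from h import *
R=tool(Rl(-7.7));x,y=.4747,-.3405
ctrl.goto([x,y,.15],R)
ctrl.move_l([x,y,.045],vel=.15);ctrl.sleep(.1)
print(ctrl.move_l([x,y,.0265],vel=.03,contact_N=4),ctrl.current_tool_pos(),ctrl.current_contact_force(),ctrl.current_wrist_torque())
ctrl.sleep(.2)
W=wpose();np.save('W12.npy',W);im=snap('wrist','w12');save(im,'w12v',None,1.4);print(ctrl.current_t())
```

```text
True [ 0.47443701 -0.34024588  0.02709697] [0.94500035 1.28442452 3.79993817] [-0.00070162  0.12281234 -0.01304619]
24.8917
```

View pics/w12v.png

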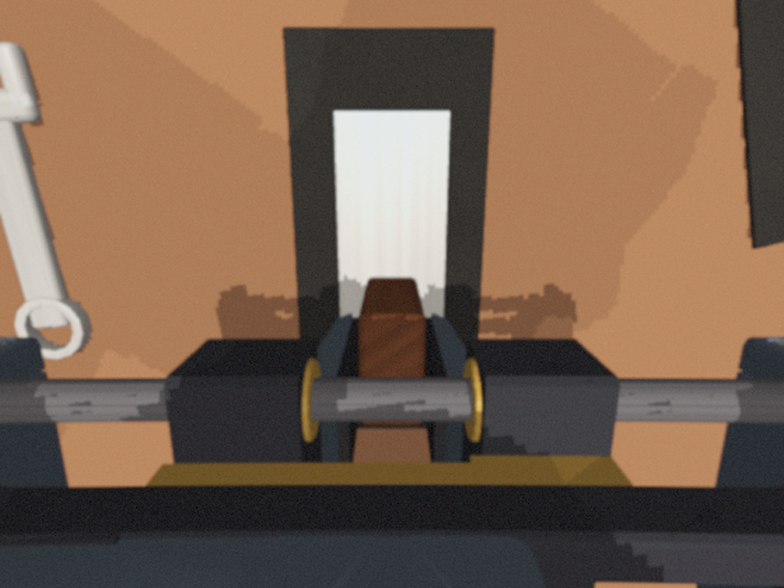

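Run:
```python
from h import *
W=np.load('W12.npy');p=ctrl.camera_params('wrist');tp=ctrl.current_tool_pos();R=ctrl.current_eef_rot()
f=lambda l,z:np.round(np.array([(at_z(p,(u/1.4,v/1.4),z,W)-tp)@R*1000 for u,v in l])[:,[2,0]],1).tolist()
print('mat front',f([(284,29),(494,29)],.003),'mat sides',f([(291,200),(488,200)],.003),'tip',f([(333,111),(450,111)],.006),'blade sides',f([(336,200),(448,200)],.006))
```

```text
mat front [[127.7, -44.0], [127.6, 44.4]] mat sides [[57.2, -45.2], [57.1, 45.8]] tip [[95.3, -24.1], [95.2, 26.7]] blade sides [[57.4, -24.1], [57.4, 27.0]]
```

Run:
```python
from h import *
x,y=.4744,-.3402
ctrl.command_gripper(1.0)
ctrl.move_l([x,y,.12],vel=.12)
ctrl.move_l([x-.03,y+.12,.26],vel=.25);ctrl.sleep(.3)
W=wpose();im=snap('wrist','w13');snap('scene','s13');snap('top','t13');print(ctrl.current_t(),ctrl.current_tool_pos(),ctrl.current_contact_force())
save(cv2.imread('pics/raw_s13.png'),'s13c',(150,160,390,290),3.3)
save(cv2.imread('pics/raw_t13.png'),'t13c',(200,150,400,290),4)
```

```text
28.2667 [ 0.44435241 -0.22033498  0.2597363 ] [-0.0134248   0.26505399  0.40532321]
```

View pics/s13c.png

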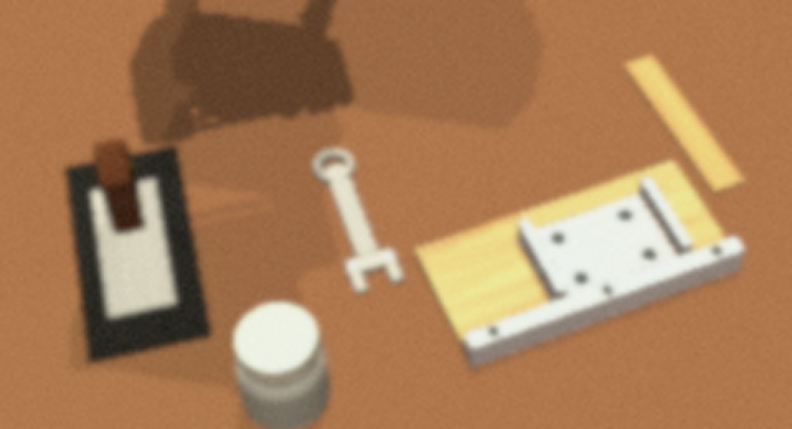

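View pics/raw_w13.png

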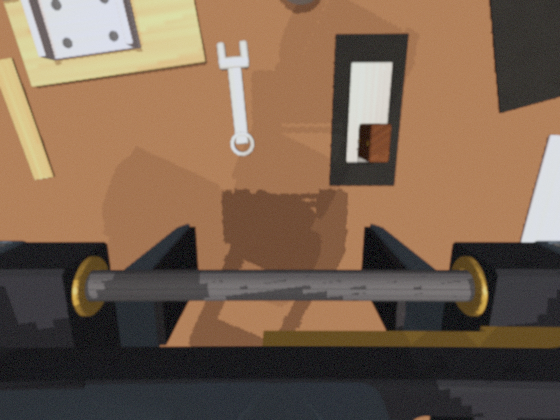

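View pics/t13c.png

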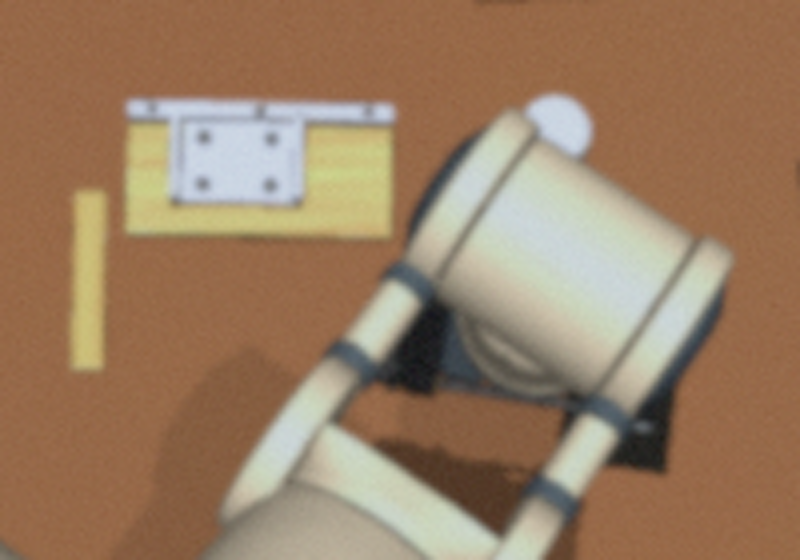

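Run:
```python
from h import *
W=np.load('W11.npy');p=ctrl.camera_params('wrist')
f=lambda l,z:np.round(np.array([at_z(p,(60+u/3,v/3),z,W)*1000 for u,v in l]),1).tolist()
print('near ends z36',f([(217,315),(498,318)],.036),'board front',f([(162,379),(530,381)],.010),'fence top edge',f([(105,122),(685,129)],.026),'rail far',f([(193,122),(494,124)],.036))
ctrl.sign_off()
```

```text
near ends z36 [[620.8, 32.8, 36.0], [620.9, -76.5, 36.0]] board front [[595.7, 69.8, 10.0], [596.5, -85.1, 10.0]] fence top edge [[690.2, 71.0, 26.0], [690.5, -149.1, 26.0]] rail far [[688.8, 33.7, 36.0], [689.6, -77.7, 36.0]]
the job is handed in; nothing more can be done
```

The bracket now lies rails up on the board with its edge along the fence, and the lifter is back on its mat, grip up. I handed the job in at about 28.3 s, inside the 64 s limit; no verdict is reported.

**What I did:** I took the lifter by its grip and slid the blade into the bracket's tunnel. I lifted the bracket slightly and carried it about 9 mm towards the board, then tilted it about its far edge. It tipped over by itself between about 40° and 70° of my planned tilt and landed with 18 mm overhanging the board's front edge. I then pushed it with the blade tip to the fence, seated it with a second push at an 18 N contact threshold, and put the lifter back.

**Last checks:**
- **Bracket flush:** its near end measured 24 to 25 mm behind the board's front edge, where 25 mm means flush, and it was parallel to the fence to about 0.1 to 0.4°. In the picture both rail ends met the fence. The far rail ends measured 1 to 1.5 mm short of the fence, within the calibration's 2 mm.
- **Lifter on the mat:** the blade was within about 1 mm of the mat's middle, both along and across, measured just before I let go.
- **Other things:** the rule, wrench and jar look undisturbed in the pictures. I did not re-measure them, or check the glue and bit case, which I never went near after the first move.

**Disagreement:** the scene camera put objects about 6 mm further out in x than the top and wrist cameras. I used the wrist camera's values, and the contact at the fence came within about 0.5 mm of where they predicted.

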